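Load the pin magazine and hold its sprung gate half-way

ROBOT

A 6-joint arm with a two-finger parallel gripper is mounted at the origin on the work surface. World frame = base frame: x ahead of the robot, y to its left, z up, the work surface at z = 0. Lengths are in m, angles in rad, forces in N, time in s.
With the tool pointing down it reaches from about 0.275 to 0.875 m from the base axis. Payload 12.5 kg.
Tool frame: the origin (TCP) lies at the very end of the fingers, on their centre line; the grasp point (between the pads) lies 19 mm behind it; z points along the fingers, y is the line along which they close (so a half turn about z gives the same grasp; the last joint's range is limited). The gripper opens to 85 mm and grips with 20 to 120 N. Pads are 22 mm wide; open, the fingers measure 114 mm over their backs; the gripper's body (76 mm by 85 mm) begins 54 mm behind the grasp point. The pads swing forward as they close: fully open they stand 13 mm farther back than shut.
Start: joints at [1.2, 0.351, 1.652, -0, 1.139, -0.085], TCP at [0.155, 0.528, 0.231] pointing down, gripper open.
Joint ranges: [-2.75, 2.75], [-0.79, 2.1], [0.01, 2.65], [-1.57, 4.71], [0.07, 3.14], [-2.87, 2.87]. Speed limits (rad/s): [2.22, 2.22, 2.79, 3.14, 3.14, 3.14].

INTERFACE

Orientations are given as a rotation vector (axis times angle).
In Python, from workcell import ctrl, eoat, kinematics, cams, look_for, place_of gives the robot as it stands. Calls block until the motion is done:
- ctrl.move_ptp(position, orientation): joint-space move of the TCP to a pose.
- ctrl.line_to(position, feed=0.15, ori=None, guard=None): straight line of the TCP; ori=None keeps the orientation; feed is the mean speed in m/s. With guard (N) it stops when the force on the tool has changed by that much, and returns True; else False.
- ctrl.movej(angles): joint-space move.
- eoat.move_gripper(opening, squeeze=None): opening from 0.0 (shut) to 1.0 (fully open); squeeze is the grip in N (None keeps the last); returns when the fingers have stopped.
- ctrl.hold(seconds).
- kinematics.inverse_kinematics(position, orientation): joint angles nearest the present ones, or None.
- ctrl.get_obs(): the state.
- cams.read_camera(name): name is "side" or "top" or "wrist"; returns (picture, depth): 400x640x3 uint8, blue, green, red; 400x640 float32, m along the optical axis (not along the pixel's ray), 0 where there is no reading.
- cams.camera_model(name): a dict with "camera_matrix" (3x3 intrinsics, pixels), "extrinsics" (4x4, takes a point from camera to world coordinates); the wrist camera has in their place "mount" (4x4, takes a point from camera to tool coordinates, whose origin is the TCP and whose axes are the flange's). Camera axes: x right, y up, looking along -z (the intrinsics and any distortion apply to the point x, -y, -z); pixel columns grow to the right and rows downward; lengths in m; the calibration is good to about 2 mm. A picture is of the moment at which its call begins: read the wrist's pose just before it. camera_model takes no time and is no camera call.
A pose or a line that the arm cannot do raises ctrl.Unreachable and nothing moves.
- ctrl.sign_off(): hands the job in; it is judged then, once.
Trained networks look in the newest picture that a camera, given by its name, has taken for a name from the list of things; names that differ only in an ending like _2 or _b are one class to them, and where a whole thing is asked for, a point or a joint stands for the part that bears it (a point fixed in the world has none). Each returns a list of dicts, best first, with "p" (0 to 1); they miss things now and then, are a little off and sometimes report something else, mostly with a low value. They report only what shows in the picture. A call takes as long as a camera call. They do not tell look-alikes from the thing itself.
- look_for(camera, query): "centre" ([column, row] in pixels, amid what is visible of it).
- place_of(camera, query): "centre" ([column, row] in pixels: a listed point, or the origin of a listed thing).
The state is a dict: "clock": time; "qpos": joint angles; "joint_vel": joint speeds; "effort": joint torques, N m; "tool_pos": TCP position; "ee_rot": TCP orientation; "wrist_force": force on the tool from outside, world axes, zero at the start; "torque": the same for the moment, N m; "finger_gap": opening from 0.0 (shut) to 1.0 (fully open); "grasp_force": force on a finger pad.
Only numpy, scipy, OpenCV 4.12 (cv2) and the standard library are available. Lean on these libraries where they do the work, as an engineer would, in place of code of your own. Each camera call takes 0.05 s, during which the arm holds its last target. There are 200 camera calls.

TASK

Load the pin magazine in order: first the plain pin from the wooden stand fully down into pocket 1 (one dot, nearest the gate), then the headed pin fully down into pocket 2. Then slide the sprung gate by its upright tab against its spring to half its travel, so that its leading edge stands over the scribed line and it covers pockets 1 and 2 only, and finish while holding it there with the gripper: the program ends holding, without letting go. Leave the cone-topped pin in the stand and everything else on the bench where it is.

Things in the scene. Friction and masses are not known exactly. Their poses are not given: they have to be found in the camera images.
- magazine: pin magazine, a steel fixture fixed to the table. Origin on the table under the middle of its pocket block; y along the row of pockets towards pocket 1 and the parked gate, x away from the robot at yaw 0. Block 60 (x) x 140 (y) mm, top 40 mm above the table, with a black line scribed across it half-way, between pockets 2 and 3. Base plate 10 mm thick, x -37 to +93, y -107 to +223 mm
- rod (a point): middle of the 12 mm guide rod that carries gate and coil spring; it runs along the magazine's y behind the row, at magazine x +74 mm, 80 mm above the table, between end posts 96 mm high (x 61 to 87 mm, y -97 and +213 mm)
- pocket1 (a point): centre of the mouth of pocket 1, at the block's top (40 mm above the table); pocket 1 has 1 black dot beside it on the block's near edge. Pockets are round, 18 mm wide, 25 mm deep, with a 2 mm chamfer, 32 mm apart in one row numbered away from the parked gate; pocket 1 is the one nearest to it. Axes as the magazine's
- pocket2 (a point): centre of the mouth of pocket 2, at the block's top (40 mm above the table); pocket 2 has 2 black dots beside it on the block's near edge. Pockets are round, 18 mm wide, 25 mm deep, with a 2 mm chamfer, 32 mm apart in one row numbered away from the parked gate. Axes as the magazine's
- pocket3 (a point): centre of the mouth of pocket 3, at the block's top (40 mm above the table); pocket 3 has 3 black dots beside it on the block's near edge. Pockets are round, 18 mm wide, 25 mm deep, with a 2 mm chamfer, 32 mm apart in one row numbered away from the parked gate. Axes as the magazine's
- pocket4 (a point): centre of the mouth of pocket 4, at the block's top (40 mm above the table); pocket 4 has 4 black dots beside it on the block's near edge. Pockets are round, 18 mm wide, 25 mm deep, with a 2 mm chamfer, 32 mm apart in one row numbered away from the parked gate. Axes as the magazine's
- gate (a joint): travel of the sprung gate along the magazine's -y, in m: 0 parked at the +y end, 0.140 fully across all four pockets, 0.070 half. Its spring pushes back with about 3 N parked, 9 N at half, 16 N at full; let go, it slides back. The gate is a level aluminium plate, 106 (x) x 130 (y) x 4 mm, underside 90 mm above the table, 10 mm clear of the tops of seated pins, with a black upright tab on it
- gate_grip (a point): centre of the grip height of the gate's upright tab, 118 mm above the table; the tab is 30 mm (magazine x) x 12 mm (magazine y), stands from 94 to 139 mm above the table, all sides free. Moves with the gate. Axes as the magazine's
- gate_edge (a point): middle of the gate's leading (-y) edge, in line with the row of pockets, 92 mm above the table. Parked it is 70 mm from the scribed line; at half travel it is exactly above the line
- stand: wooden pin stand fixed to the table, 50 (x) x 124 (y) x 35 mm; three 18 mm holes 25 mm deep in a row along its y axis at -40, 0, +40 mm, one pin in each, in varying order. Origin on the table under its centre
- plain_pin: steel pin of constant 16 mm diameter to its flat top, 65 mm long, about 100 g. Origin at the centre of its lower end, z along it towards its top. Stands in the stand with 40 mm showing, as it also does when seated in a pocket
- headed_pin: steel pin, 65 mm long, about 100 g, 16 mm shaft with a round head 24 mm in diameter over its top 18 mm (47 to 65 mm from its lower end). Origin at the centre of its lower end, z along it. 40 mm shows in the stand and when seated
- cone_pin: steel pin, 16 mm, 65 mm long, whose top 25 mm tapers to a point; not used, stays in the stand. Origin at its lower end
- core_stack: bystander: transformer core stack of steel sheets, a 100 x 130 x 36 mm rectangular frame lying flat with an open window; origin under it on the table
- square_nut: bystander: square steel nut, 30 x 30 x 14 mm, lying flat; origin under it on the table
- angle_block: bystander: dark steel L-shaped angle block, 50 x 60 mm foot, 58 mm tall; origin under it on the table
- mallet: bystander: hammer with wooden handle, lying flat; origin under it on the table
- oil_jar: bystander: closed glass jar, 64 mm wide, 100 mm tall; origin under it on the table
- strips: bystander: pile of four steel strips, 45 x 150 x 20 mm; origin under it on the table
- bolt_box: bystander: open cardboard box of bolts, 120 x 100 x 45 mm; origin under it on the table
Mind the look-alikes: they are no part of the job. What is shaped like the headed_pin but blue or purple is not meant.

How it is judged:
By the outcome, as a careful person would: the job done as asked, in the order asked, and still so for the second after the job is handed in, while the arm keeps its last pose, push and grip.
It also fails if it takes over 67 s, if anything falls off the work surface, if the arm or the gripper's body presses on something with over 40 N, if the wrist force passes 120 N, or if a joint passes its speed limit or range.

## Working session

There is one attempt and no reset: what is moved stays moved. The work goes in short steps, each a Python script; the robot and the scene stay as the last script left them, time stands still between calls to the robot, and variables do not carry over. Pictures are saved under pics/ and viewed, at most 10 in all, crops included, and the job is handed in when it is done.

```bash
mkdir -p pics; cat > h.py <<'E'
import numpy as np, cv2
from scipy.spatial.transform import Rotation as R
from workcell import ctrl, eoat, kinematics, cams, look_for, place_of
def T_cam(name,obs=None):
    m=cams.camera_model(name)
    if name!="wrist": return np.array(m["camera_matrix"]),np.array(m["extrinsics"])
    obs=obs or ctrl.get_obs(); T=np.eye(4); T[:3,:3]=R.from_rotvec(obs["ee_rot"]).as_matrix(); T[:3,3]=obs["tool_pos"]
    return np.array(m["camera_matrix"]),T@np.array(m["mount"])
def ray(name,px,obs=None):
    K,T=T_cam(name,obs); d=cams.camera_model(name).get("distortion")
    u=cv2.undistortPoints(np.array([[px]],float),K,None if d is None else np.array(d,float))[0,0]
    return T[:3,3],T[:3,:3]@np.array([u[0],-u[1],-1.])
def at_z(name,px,z,obs=None):
    o,d=ray(name,px,obs); return o+d*(z-o[2])/d[2]
def proj(name,P,obs=None):
    K,T=T_cam(name,obs); p=(np.atleast_2d(P)-T[:3,3])@T[:3,:3]; p=p*[1,-1,-1]
    d=cams.camera_model(name).get("distortion")
    return cv2.projectPoints(p,np.zeros(3),np.zeros(3),K,None if d is None else np.array(d,float))[0][:,0]
E
python3 - <<'E'
from h import *
Z=dict(pocket1=.04,pocket2=.04,pocket3=.04,pocket4=.04,gate_grip=.118,gate_edge=.092,rod=.08,magazine=0,stand=0,plain_pin=.01,headed_pin=.01,cone_pin=.01,oil_jar=0,bolt_box=0)
for c in("top","side"):
    im,d=cams.read_camera(c); cv2.imwrite(f"pics/{c}0.png",im); print(c,cams.camera_model(c).keys(),np.round(T_cam(c)[1][:3,3],2))
    for q,z in Z.items():
        for r in place_of(c,q)[:3]: print(q,round(r["p"],2),np.round(r["centre"]),np.round(at_z(c,r["centre"],z),3))
print(ctrl.get_obs())
E
```

```text
top dict_keys(['camera_matrix', 'extrinsics']) [0.4  0.03 1.33]
pocket1 0.94 [313. 216.] [0.527 0.048 0.04 ]
pocket1 0.82 [301. 218.] [0.522 0.081 0.04 ]
pocket1 0.76 [288. 213.] [0.535 0.121 0.04 ]
pocket2 0.94 [313. 216.] [0.527 0.048 0.04 ]
pocket2 0.82 [301. 218.] [0.522 0.081 0.04 ]
pocket2 0.76 [288. 213.] [0.535 0.121 0.04 ]
pocket3 0.94 [313. 216.] [0.527 0.048 0.04 ]
pocket3 0.82 [301. 218.] [0.522 0.081 0.04 ]
pocket3 0.76 [288. 213.] [0.535 0.121 0.04 ]
pocket4 0.94 [313. 216.] [0.527 0.048 0.04 ]
pocket4 0.82 [301. 218.] [0.522 0.081 0.04 ]
pocket4 0.76 [288. 213.] [0.535 0.121 0.04 ]
gate_grip 0.62 [237. 202.] [0.553 0.253 0.118]
rod 0.56 [285. 188.] [0.599 0.127 0.08 ]
magazine 0.62 [305. 220.] [0.521 0.073 0.   ]
magazine 0.3 [312. 219.] [0.522 0.051 0.   ]
magazine 0.18 [290. 214.] [0.535 0.118 0.   ]
stand 0.79 [436. 236.] [ 0.481 -0.315  0.   ]
stand 0.41 [236. 201.] [0.57  0.277 0.   ]
plain_pin 0.38 [448. 237.] [ 0.477 -0.346  0.01 ]
plain_pin 0.32 [416. 152.] [ 0.729 -0.254  0.01 ]
plain_pin 0.3 [331. 275.] [ 0.362 -0.006  0.01 ]
headed_pin 0.61 [435. 211.] [ 0.5
[... 1727 characters left out ...]
4.] [0.642 0.435 0.   ]
{'clock': 1.5, 'qpos': array([ 1.20039492e+00,  3.50660464e-01,  1.65183533e+00, -1.29891713e-05,
        1.13909795e+00, -8.45764432e-02]), 'joint_vel': array([ 0.00050691,  0.00052881,  0.00196691, -0.00023293,  0.00012244,
       -0.00063363]), 'effort': array([ 1.39057288e-04, -5.06029880e+01, -2.91646653e+01, -6.82087602e-05,
        6.17158876e-04,  3.18078321e-05]), 'tool_pos': array([0.15502716, 0.5276682 , 0.23129778]), 'ee_rot': array([ 4.47436002e-01,  3.10955540e+00, -5.85612394e-06]), 'wrist_force': array([ 0.16879863, -0.20433775,  0.21681652]), 'torque': array([ 0.03411502,  0.00204721, -0.00867067]), 'grasp_force': 0.0, 'finger_gap': 0.998248340483356}
```

View pics/top0.png

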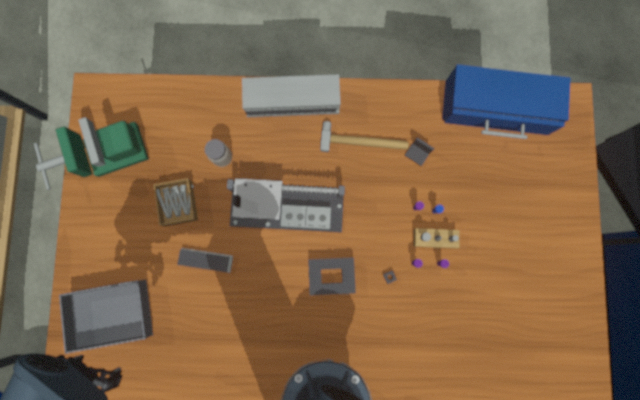

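View pics/side0.png

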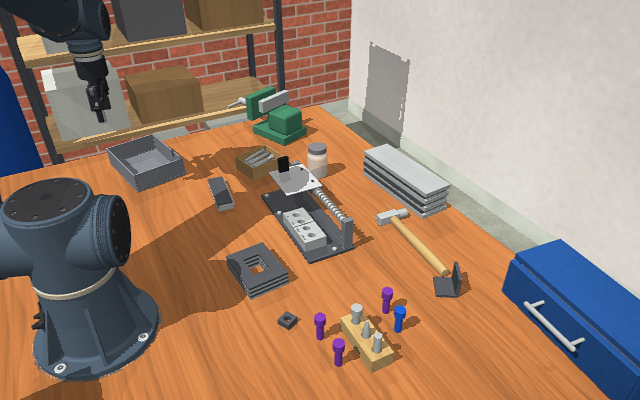

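The top view shows the magazine at about (287,205), with the gate parked on the left and its tab at (237,202). The stand is at (437,237). In the side view, the three pins in the stand are at (356,312), (366,328) and (378,343). The blue and purple headed look-alikes stand free on the table at (320,325), (338,352), (387,298) and (399,318). Next I'll look at both areas from close by.

```bash
cat >> h.py <<'E'
def down(a):  # tool y along world angle a (rad), z down
    h=(a+np.pi/2)/2; return np.pi*np.array([np.cos(h),np.sin(h),0])
def best(pos,a):
    c=[]
    for k in(-1,0,1,2):
        q=kinematics.inverse_kinematics(np.array(pos,float),down(a+k*np.pi))
        if q is not None: c.append((abs(q[5]),a+k*np.pi))
    return down(min(c)[1])
def look_pose(tgt,a,z):  # TCP pos so that the wrist camera's axis hits tgt, either half turn
    M=np.array(cams.camera_model("wrist")["mount"])
    o=best([tgt[0],tgt[1],z],a); Rm=R.from_rotvec(o).as_matrix()
    c=Rm@M[:3,3]; d=Rm@M[:3,:3]@[0,0,-1.]
    s=(tgt[2]-(z+c[2]))/d[2]; p=np.array(tgt)-s*d-c; p[2]=z
    return p,o
E
python3 - <<'E'
from h import *
print(np.round(cams.camera_model("wrist")["mount"],3),np.round(cams.camera_model("wrist")["camera_matrix"]))
def shot(tgt,z,nm,Q):
    p,o=look_pose(tgt,0.,z); ctrl.move_ptp(p,o); ob=ctrl.get_obs(); print(nm,np.round(p,3),np.round(ob["qpos"],2),ob["clock"])
    im,d=cams.read_camera("wrist"); cv2.imwrite(f"pics/{nm}.png",im)
    for q,zz in Q:
        for r in place_of("wrist",q)[:4]: print(q,round(r["p"],2),np.round(r["centre"]),np.round(at_z("wrist",r["centre"],zz,ob),4))
shot([.54,.11,.06],.3,"mag1",[("pocket1",.04),("gate_grip",.118),("gate_edge",.092),("rod",.08)])
shot([.481,-.305,.06],.25,"st1",[("stand",0),("plain_pin",.01),("headed_pin",.01),("cone_pin",.01)])
E
```

```text
[[ 0.001  0.958  0.287  0.072]
 [ 1.    -0.001 -0.001  0.   ]
 [-0.001  0.287 -0.958 -0.142]
 [ 0.     0.     0.     1.   ]] [[283.   0. 319.]
 [  0. 283. 199.]
 [  0.   0.   1.]]
mag1 [0.539 0.153 0.3  ] [0.19 0.31 1.54 0.   1.3  0.19] 3.4583
pocket1 0.85 [312. 211.] [0.5301 0.0865 0.04  ]
pocket1 0.81 [310. 189.] [0.5279 0.1215 0.04  ]
pocket1 0.71 [314. 232.] [0.5324 0.0533 0.04  ]
pocket1 0.7 [314. 250.] [0.5325 0.0216 0.04  ]
gate_grip 0.81 [337.  86.] [0.5593 0.2556 0.118 ]
gate_edge 0.83 [310. 185.] [0.5295 0.1401 0.092 ]
gate_edge 0.2 [313. 192.] [0.533  0.1306 0.092 ]
rod 0.71 [368. 194.] [0.6059 0.1244 0.08  ]
st1 [ 0.48  -0.279  0.25 ] [-0.61  0.34  1.62  0.    1.18 -0.61] 5.3167
stand 0.89 [313. 186.] [ 0.4732 -0.3035  0.    ]
plain_pin 0.71 [313. 216.] [ 0.4737 -0.3458  0.01  ]
headed_pin 0.91 [318. 165.] [ 0.48   -0.2713  0.01  ]
headed_pin 0.91 [382. 148.] [ 0.5665 -0.2486  0.01  ]
headed_pin 0.86 [371. 186.] [ 0.554  -0.3016  0.01  ]
headed_pin 0.74 [261. 147.] [ 0.4046 -0.247   0.01  ]
cone_pin 0.55 [313. 189.] [ 0.4727 -0.3056  0.01  ]
```

View pics/mag1.png

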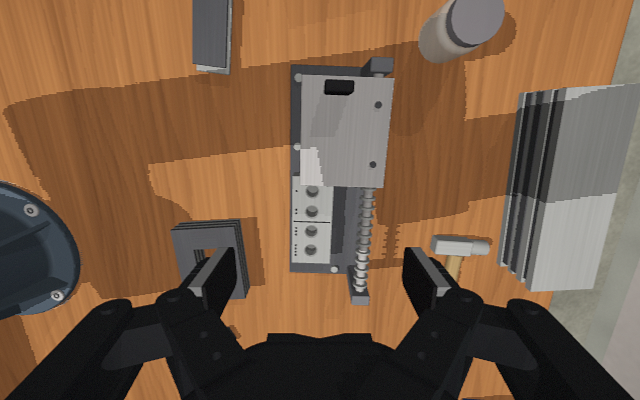

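View pics/st1.png

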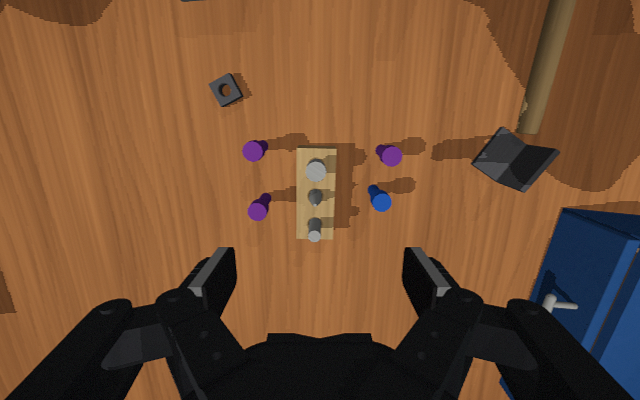

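The first wrist view shows the gate with its black tab at (338,86), and the pockets from one dot to four dots at (312,191), (312,211), (311,231) and (311,250).

In the second view, three pins are in the stand:
- **(316,170):** grey with a wide head, the headed pin.
- **(315,197):** tapered, the cone pin.
- **(314,236):** flat and narrow, the plain pin.

The four coloured headed ones at (253,151), (258,210), (391,156) and (381,201) stand outside the stand, so they are look-alikes. I'll confirm with an enlarged crop and locate the pin tops from depth.

```bash
cat >> h.py <<'E'
def cloud(name="wrist"):
    ob=ctrl.get_obs(); im,d=cams.read_camera(name); K,T=T_cam(name,ob)
    v,u=np.mgrid[:400,:640]; n=np.dstack([(u-K[0,2])/K[0,0],-(v-K[1,2])/K[1,1],-np.ones_like(u,float)])*d[...,None]
    return im,d,n@T[:3,:3].T+T[:3,3],ob
def tops(P,d,lo,hi,amin=8):
    m=((P[...,2]>lo)&(P[...,2]<hi)&(d>0)).astype(np.uint8)
    n,l,s,c=cv2.connectedComponentsWithStats(m)
    return [(s[i,4],np.round(c[i]),P[l==i].min(0),P[l==i].max(0),P[l==i].mean(0)) for i in range(1,n) if s[i,4]>=amin]
E
python3 - <<'E'
from h import *
np.set_printoptions(suppress=True,precision=4)
eoat.move_gripper(.55)
p,o=look_pose([.477,-.305,.06],0.,.19); ctrl.line_to(p,feed=.15,ori=o)
im,d,P,ob=cloud(); print(ob["clock"],ob["finger_gap"])
for t in tops(P,d,.068,.082): print(*t)
print("stand top"); 
for t in tops(P,d,.030,.040,60): print(*t)
cv2.imwrite("pics/st2.png",cv2.resize(im[80:300,200:440],None,fx=2.7,fy=2.7,interpolation=cv2.INTER_CUBIC))
cv2.imwrite("pics/st2_full.png",im); np.save("P.npy",P)
E
```

```text
6.6 0.5510179787721968
523 [319. 163.] [ 0.4653 -0.2792  0.069 ] [ 0.4884 -0.2557  0.0765] [ 0.4771 -0.2673  0.0744]
39 [318. 203.] [ 0.4735 -0.3098  0.0683] [ 0.4793 -0.3043  0.0753] [ 0.4762 -0.3066  0.0722]
211 [317. 242.] [ 0.4673 -0.3554  0.0681] [ 0.4825 -0.3394  0.0762] [ 0.4752 -0.3465  0.0738]
548 [631. 306.] [ 0.7948 -0.4457  0.068 ] [ 0.8184 -0.3887  0.0819] [ 0.8132 -0.4213  0.074 ]
217 [587. 338.] [ 0.7645 -0.4979  0.0764] [ 0.7781 -0.4234  0.082 ] [ 0.7699 -0.458   0.0801]
9 [612. 321.] [ 0.787  -0.4364  0.0794] [ 0.793  -0.4353  0.082 ] [ 0.7896 -0.4357  0.081 ]
902 [608. 356.] [ 0.8014 -0.5293  0.068 ] [ 0.8124 -0.4482  0.082 ] [ 0.8069 -0.4882  0.0753]
stand top
466 [571. 158.] [ 0.7263 -0.2969  0.03  ] [ 0.76   -0.2431  0.04  ] [ 0.7427 -0.2684  0.035 ]
3938 [318. 189.] [ 0.4496 -0.3702  0.03  ] [ 0.5023 -0.2455  0.0399] [ 0.4758 -0.3036  0.0344]
1422 [597. 286.] [ 0.8011 -0.5362  0.03  ] [ 0.8385 -0.3346  0.04  ] [ 0.8134 -0.4253  0.035 ]
```

View pics/st2.png

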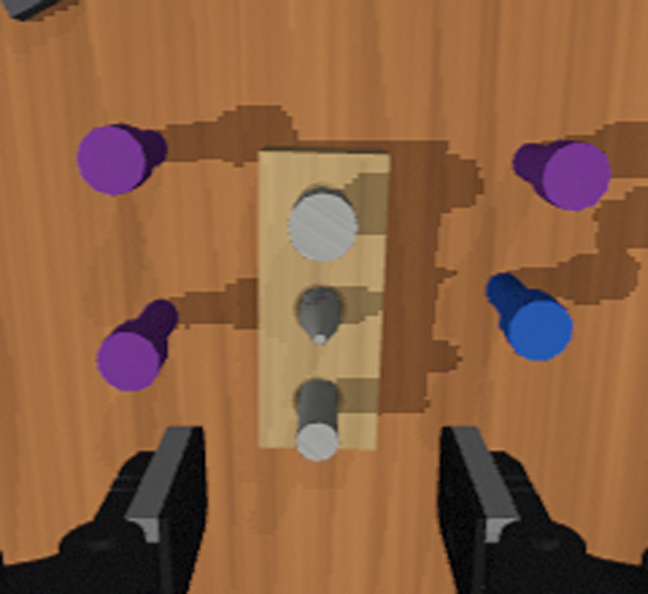

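The crop confirms it: the grey wide head at the top is the headed pin, the cone is in the middle, and the plain flat-topped pin is at the bottom. The coloured ones are free-standing. I'll grasp the plain pin and carry it to a look over the pockets.

```bash
cat >> h.py <<'E'
def hough(im,P,ob,z=.04):
    pass
E
python3 - <<'E'
from h import *
np.set_printoptions(suppress=True,precision=4)
x,y=.4752,-.3468
o=best([x,y,.1],-.024)
ctrl.move_ptp([x,y,.13],o); ctrl.line_to([x,y,.046],feed=.12,guard=15)
eoat.move_gripper(0.,squeeze=40); ob=ctrl.get_obs(); print(ob["tool_pos"],ob["finger_gap"],ob["grasp_force"],ob["wrist_force"])
ctrl.line_to([x,y,.15],feed=.12); ob=ctrl.get_obs(); print(ob["finger_gap"],ob["wrist_force"])
p,o=look_pose([.53,.09,.04],.045,.2); ctrl.move_ptp(p,o)
im,d,P,ob=cloud(); cv2.imwrite("pics/mag2.png",im); np.save("Pm.npy",P); print(ob["clock"],ob["tool_pos"])
for q,zz in [("pocket1",.04),("gate_grip",.118),("gate_edge",.092)]:
    for r in place_of("wrist",q)[:4]: print(q,round(r["p"],2),np.round(r["centre"],1),at_z("wrist",r["centre"],zz,ob))
m=(abs(P[...,2]-.04)<.004)&(d>0)
for t in tops(P,d,.036,.044,100): print(*t)
E
```

```text
[ 0.4755 -0.3471  0.0467] 0.16313666792562648 39.15994180832058 [-1.5619 -0.0363  5.9849]
0.1622423277984235 [-0.0269 -0.0235 -1.1054]
11.0 [0.528  0.1063 0.1998]
pocket1 0.85 [319.  197.1] [0.5302 0.0908 0.04  ]
pocket1 0.75 [320.1 172.9] [0.5301 0.1182 0.04  ]
pocket1 0.56 [317.7 227.9] [0.5303 0.0539 0.04  ]
gate_grip 0.7 [375.9   3.5] [0.5618 0.2534 0.118 ]
gate_edge 0.86 [322.5 162.7] [0.5311 0.138  0.092 ]
1755 [608. 168.] [ 0.8308 -0.0165  0.036 ] [0.8547 0.2562 0.044 ] [0.8402 0.1327 0.0401]
3395 [317. 195.] [0.4976 0.0318 0.036 ] [0.5607 0.1407 0.0421] [0.528  0.0924 0.0394]
```

View pics/mag2.png

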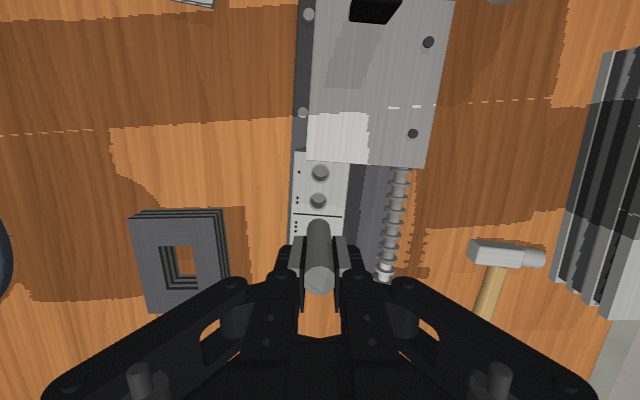

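The plain pin is held. Pocket 1 is at (320,172) and pocket 2 at (318,201), with the scribed line at row 215. I'll rectify the block top into a metric view to fix the pocket centres.

```bash
cat >> h.py <<'E'
def ortho(im,ob,x0,x1,y0,y1,z,s=4000,cam="wrist"):
    W,H=int((y1-y0)*s),int((x1-x0)*s)   # column: +y to left ; row: +x up
    src=np.array([[x1,y1,z],[x1,y0,z],[x0,y0,z],[x0,y1,z]]); q=proj(cam,src,ob).astype(np.float32)
    M=cv2.getPerspectiveTransform(q,np.float32([[0,0],[W,0],[W,H],[0,H]]))
    return cv2.warpPerspective(im,M,(W,H),flags=cv2.INTER_CUBIC)
E
python3 - <<'E'
from h import *
np.set_printoptions(suppress=True,precision=4)
ob=ctrl.get_obs(); im=cv2.imread("pics/mag2.png"); print(proj("wrist",[.53,.12,.04],ob))
x0,x1,y0,y1=.48,.58,.03,.16
O=ortho(im,ob,x0,x1,y0,y1,.04); g=cv2.cvtColor(O,cv2.COLOR_BGR2GRAY)
c=cv2.HoughCircles(cv2.GaussianBlur(g,(9,9),2),cv2.HOUGH_GRADIENT,1.5,80,param1=60,param2=18,minRadius=30,maxRadius=46)
if c is not None:
    for u,v,r in c[0]: print("circ",x1-v/4000,y1-u/4000,r/4); cv2.circle(O,(int(u),int(v)),int(r),(0,0,255),1)
cv2.imwrite("pics/ortho2.png",O)
E
```

```text
[[320.1099 171.3964]]
circ 0.5299375 0.11893749 9.525
circ 0.52881247 0.087437496 9.1875
circ 0.5089375 0.0795625 10.05
circ 0.53218746 0.055187494 10.875
circ 0.5524375 0.060437493 10.05
circ 0.50668746 0.1553125 10.725
circ 0.5063125 0.0518125 8.3625
circ 0.5096875 0.1324375 8.325
```

View pics/ortho2.png

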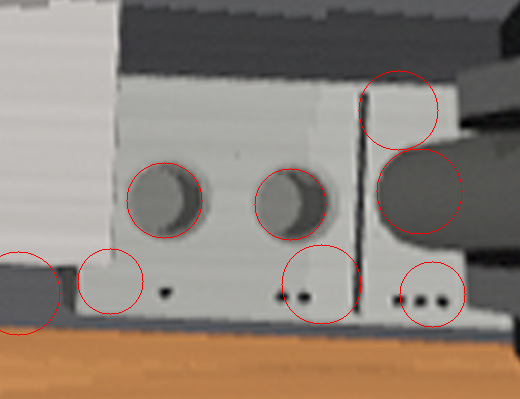

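The rectified view gives pocket 1 at about (0.530, 0.119) and pocket 2 at (0.529, 0.087), with the magazine yawed about -2°. One dot sits beside the left pocket and the scribed line is at y≈0.071. I'll check the pin in the hand and insert with a guard.

```bash
cat >> h.py <<'E'
YAW=-.035; ux=np.array([np.cos(YAW),np.sin(YAW)]); uy=np.array([-np.sin(YAW),np.cos(YAW)])
O0=np.array([.5286,.0710]); pk=lambda n:O0+uy*(.048-.032*(n-1))
def insert(p,zseat,o,zc):
    ctrl.move_ptp([*p,.16],o); ctrl.line_to([*p,zc+.008],feed=.15,guard=15)
    for dx,dy in [(0,0),(.0015,0),(-.0015,0),(0,.0015),(0,-.0015),(.002,.002),(-.002,.002),(-.002,-.002),(.002,-.002)]:
        q=p+ux*dx+uy*dy
        if (dx,dy)!=(0,0): z=ctrl.get_obs()["tool_pos"][2]; ctrl.line_to([*q,zc+.002],feed=.04)
        hit=ctrl.line_to([*q,zseat],feed=.04,guard=10); ob=ctrl.get_obs()
        print((dx,dy),hit,ob["tool_pos"],ob["wrist_force"],ob["clock"])
        if ob["tool_pos"][2]<zseat+.004: return True
    return False
E
python3 - <<'E'
from h import *
np.set_printoptions(suppress=True,precision=4)
P=np.load("Pm.npy"); ob=ctrl.get_obs(); t=ob["tool_pos"]
print("pred tip",proj("wrist",[[t[0],t[1],t[2]-.0365],[t[0],t[1],t[2]+.02]],ob))
for r in(240,255,270):
    row=P[r,285:350]; m=abs(row[:,1]-t[1])<.015; print(r,row[m].min(0),row[m].max(0))
p=pk(1); o=best([*p,.1],YAW); print(p,insert(p,.0517,o,.0767))
E
```

```text
pred tip [[316.8617 226.1807]
 [316.0663 270.1852]]
240 [0.5156 0.1085 0.1907] [0.5417 0.1181 0.2106]
255 [0.5124 0.1093 0.2104] [0.5438 0.1184 0.2261]
270 [0.5152 0.109  0.2241] [0.5409 0.1197 0.2419]
(0, 0) True [0.53   0.119  0.0517] [-1.7607  0.3355  6.3196] 12.9583
[0.5303 0.119 ] True
```

```bash
python3 - <<'E'
from h import *
np.set_printoptions(suppress=True,precision=4)
p=pk(1); eoat.move_gripper(.4); ctrl.line_to([*p,.16],feed=.2)
im,d,P,ob=cloud(); cv2.imwrite("pics/after1.png",im)
for t in tops(P,d,.072,.086,40):
    if .4<t[4][0]<.62: print("mag",*t)
x,y=.4770,-.2674; o=best([x,y,.1],-.024)
ctrl.move_ptp([x,y,.13],o); ctrl.line_to([x,y,.047],feed=.12,guard=15)
eoat.move_gripper(0.,squeeze=40); ob=ctrl.get_obs(); print(ob["tool_pos"],ob["finger_gap"],ob["grasp_force"],ob["wrist_force"])
ctrl.line_to([x,y,.15],feed=.12); ob=ctrl.get_obs(); print(ob["finger_gap"],ob["wrist_force"],ob["clock"])
p=pk(2); o=best([*p,.1],YAW); ctrl.move_ptp([*(p-[0,.03]),.2],o)
im,d,P,ob=cloud(); cv2.imwrite("pics/before2.png",im)
for t in tops(P,d,.072,.086,40):
    if .4<t[4][0]<.62: print("mag",*t)
cv2.imwrite("pics/ortho3.png",np.hstack([cv2.resize(im[100:330,200:440],(600,575)),]))
E
```

```text
mag 63 [409. 187.] [0.5944 0.1319 0.0787] [0.6154 0.1354 0.086 ] [0.6024 0.1342 0.0838]
mag 455 [407. 206.] [0.5935 0.1062 0.0724] [0.6147 0.1305 0.086 ] [0.6025 0.118  0.083 ]
mag 305 [318. 206.] [0.5226 0.1102 0.0721] [0.5383 0.1262 0.0816] [0.5305 0.1192 0.0789]
mag 215 [405. 229.] [0.5931 0.0927 0.0721] [0.6137 0.1053 0.086 ] [0.6018 0.0976 0.0828]
mag 598 [403. 257.] [0.5919 0.053  0.0721] [0.6133 0.092  0.086 ] [0.6013 0.0717 0.0826]
[ 0.4775 -0.2677  0.0479] 0.24530065605874224 38.956135511398315 [-1.251   0.3641  5.7785]
0.251036200182968 [ 0.5078  0.4221 -1.6291] 17.5917
mag 51 [400. 102.] [0.5989 0.1347 0.0798] [0.6095 0.1377 0.0857] [0.6037 0.1362 0.0841]
mag 385 [398. 121.] [0.5934 0.1059 0.0731] [0.6147 0.1344 0.086 ] [0.6023 0.1203 0.0833]
mag 242 [316. 127.] [0.5228 0.1108 0.0735] [0.5382 0.1258 0.0815] [0.5303 0.1183 0.0795]
mag 163 [396. 146.] [0.5931 0.0926 0.0731] [0.6135 0.1045 0.086 ] [0.6019 0.0992 0.0835]
mag 497 [394. 175.] [0.5918 0.0529 0.0734] [0.6129 0.0914 0.086 ] [0.6011 0.0722 0.0834]
mag 468 [391. 216.] [0.5903 0.0131 0.072 ] [0.6117 0.0513 0.086 ] [0.5997 0.032  0.0828]
mag 153 [389. 241.] [ 0.5902 -0.0005  0.0732] [0.6107 0.0114 0.0859] [0.5993 0.005  0.0828]
mag 153 [388. 253.] [ 0.5894 -0.0132  0.0723] [ 0.6099 -0.0019  0.0859] [ 0.5985 -0.0083  0.0828]
mag 169 [385. 264.] [ 0.5862 -0.0315  0.0722] [ 0.6121 -0.0156  0.086 ] [ 0.5966 -0.0213  0.0809]
```

View pics/ortho3.png

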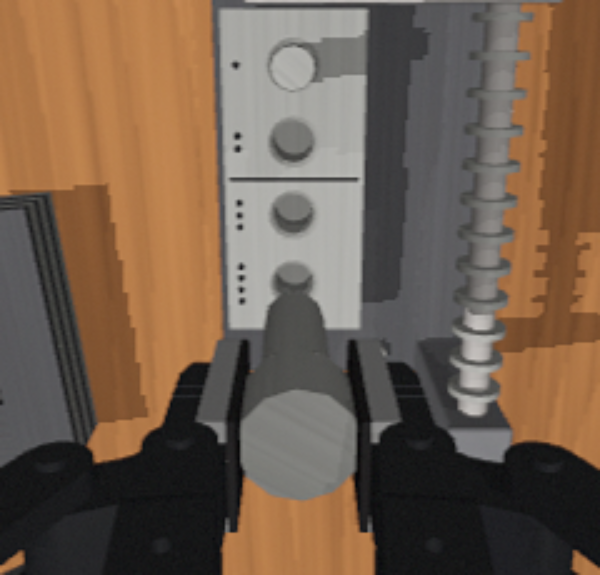

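Plain pin is seated in pocket 1, with its top at 80 mm. The headed pin is in hand and pockets 2 to 4 are empty. Inserting into pocket 2, then looking at the gate.

```bash
python3 - <<'E'
from h import *
np.set_printoptions(suppress=True,precision=4)
p=pk(2); o=best([*p,.1],YAW); ok=insert(p,.0529,o,.0779); print(ok)
if ok:
    eoat.move_gripper(.5); ctrl.line_to([*p,.17],feed=.2)
    im,d,P,ob=cloud()
    for t in tops(P,d,.072,.086,40):
        if .4<t[4][0]<.57: print("mag",*t)
    p,o=look_pose([.56,.23,.1],YAW+np.pi/2,.27); ctrl.move_ptp(p,o)
    im,d,P,ob=cloud(); cv2.imwrite("pics/gate.png",im); np.save("Pg.npy",P)
    print(p,o,ob["clock"],ob["qpos"],cams.camera_model("wrist")["mount"][0])
    for q,zz in [("gate_grip",.118),("gate_edge",.092)]:
        for r in place_of("wrist",q)[:2]: print(q,round(r["p"],2),np.round(r["centre"],1),at_z("wrist",r["centre"],zz,ob))
    for t in tops(P,d,.134,.144,30)+tops(P,d,.088,.100,300): print(*t)
    cv2.imwrite("pics/gate_o.png",im)
E
```

```text
(0, 0) True [0.529  0.0869 0.0529] [-0.6252 -0.9507  6.1485] 20.675
True
mag 295 [318. 166.] [0.5225 0.1109 0.0721] [0.5376 0.126  0.0813] [0.5304 0.1188 0.0791]
mag 604 [318. 202.] [0.5177 0.0745 0.0722] [0.5404 0.0982 0.0813] [0.5289 0.0872 0.0791]
[0.5398 0.2292 0.27  ] [-0.055  -3.1411  0.    ] 23.0167 [ 0.3218  0.3829  1.5087 -0.0001  1.2514 -1.2122] [0.001  0.9579 0.2869 0.0717]
gate_grip 0.64 [342.7 199.9] [0.558  0.2542 0.118 ]
gate_edge 0.72 [208.6 161. ] [0.5145 0.105  0.092 ]
gate_edge 0.64 [240.3 177.2] [0.5344 0.1387 0.092 ]
339 [343. 207.] [0.5448 0.2476 0.1347] [0.575  0.2591 0.14  ] [0.5593 0.2533 0.1383]
8775 [296. 202.] [0.5156 0.1365 0.091 ] [0.6259 0.2695 0.0986] [0.567  0.201  0.0935]
341 [109. 234.] [ 0.5863 -0.0382  0.0882] [ 0.6125 -0.0206  0.0972] [ 0.5985 -0.0276  0.0941]
2707 [604. 307.] [0.6767 0.5566 0.088 ] [0.7861 0.6514 0.1   ] [0.7231 0.5959 0.097 ]
```

View pics/gate_o.png

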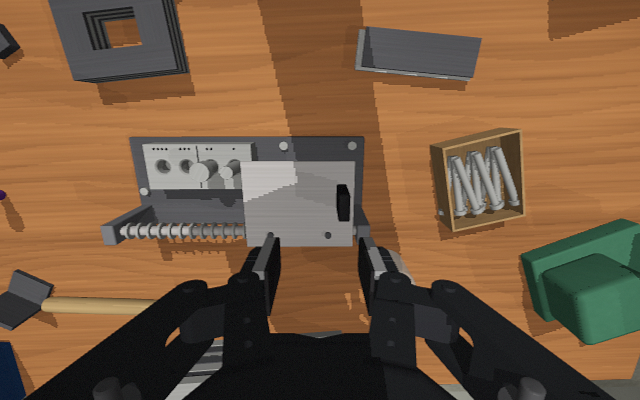

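Both pins are seated with tops at 80 mm. In this view the parked gate's tab is at (343,203) and its edge at column 242. Now I'll grip the tab across its 12 mm and slide it 70 mm along -y.

```bash
cat >> h.py <<'E'
def edge(P,d):  # gate leading edge, magazine y, near the pocket row
    m=(d>0)&(P[...,2]>.086)&(P[...,2]<.099); Q=P[m][:,:2]-O0; x,y=Q@ux,Q@uy
    out=[]
    for a in np.arange(-.012,.02,.004):
        s=y[(x>=a)&(x<a+.004)&(y>-.06)&(y<.22)]
        if len(s)>5: out.append(np.sort(s)[:2].mean())
    return np.round(out,4)
E
python3 - <<'E'
from h import *
np.set_printoptions(suppress=True,precision=4)
print("edge parked",edge(np.load("Pg.npy"),np.ones((400,640))))
t=np.array([.5598,.2533]); o=best([*t,.15],YAW+np.pi/2)
eoat.move_gripper(.4); ctrl.move_ptp([*t,.165],o); ctrl.line_to([*t,.100],feed=.12,guard=12)
ob=ctrl.get_obs(); print(ob["tool_pos"],ob["wrist_force"])
eoat.move_gripper(0.,squeeze=80); ob=ctrl.get_obs(); print(ob["tool_pos"],ob["finger_gap"],ob["grasp_force"],ob["wrist_force"])
e=t-uy*.070; hit=ctrl.line_to([*e,.100],feed=.07,guard=40); ctrl.hold(.3)
ob=ctrl.get_obs(); print(hit,e,ob["tool_pos"],ob["finger_gap"],ob["grasp_force"],ob["wrist_force"],ob["clock"])
im,d,P,ob=cloud(); cv2.imwrite("pics/held.png",im); print("edge now",edge(P,d))
for c in("top","side"):
    im,d=cams.read_camera(c); cv2.imwrite(f"pics/held_{c}.png",im)
    for q,z in(("gate_edge",.092),):
        for r in place_of(c,q)[:1]: print(c,r["p"],at_z(c,r["centre"],z))
E
```

```text
edge parked [0.0689 0.0682 0.0695 0.0693 0.0684 0.0699 0.0692 0.0689]
[0.5604 0.2535 0.1011] [0.6992 0.7808 0.7644]
[0.5603 0.2536 0.1012] 0.131885609447158 77.89617419242859 [-1.985  -0.2622  7.0927]
False [0.5574 0.1833] [0.558  0.1847 0.1012] 0.13335484162947783 78.17903637886047 [-0.4561  8.9182  5.4873] 26.4
edge now [-0.0008  0.0002 -0.0007  0.0001 -0.0003 -0.0005 -0.0008 -0.0001]
top 0.91 [0.5185 0.0653 0.092 ]
side 0.65 [0.5257 0.0705 0.092 ]
```

View pics/held.png

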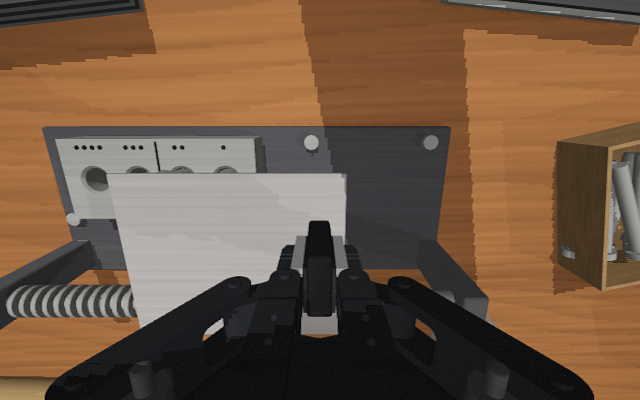

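The gate is held by its tab with its edge over pocket 3's near side at (120,260), which matches the line at (155,155) once perspective is allowed for. Depth gives 69.6 mm of travel and the tool 68.9 mm. I'll nudge it under 1 mm, check and hand in.

```bash
python3 - <<'E'
from h import *
np.set_printoptions(suppress=True,precision=4)
e=np.array([.5598,.2533])-uy*.0708; ctrl.line_to([*e,.100],feed=.02); ctrl.hold(.5)
im,d,P,ob=cloud(); print("edge",edge(P,d),ob["tool_pos"],ob["finger_gap"],ob["grasp_force"],ob["wrist_force"],ob["clock"])
ctrl.sign_off()
E
```

```text
edge [-0.0015 -0.0008 -0.0007 -0.0015 -0.0013 -0.0009 -0.001  -0.0013] [0.5579 0.1839 0.1012] 0.1296686133113193 78.19118857383728 [-0.3754  7.875   5.5338] 27.4
the job is handed in; nothing more can be done
```

The job is handed in: the plain pin is seated in pocket 1 and the headed pin in pocket 2, and the gripper is holding the gate at about half travel (70 mm, within about 1 mm) at 27.4 s, with the cone pin left in the stand and nothing else touched.

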